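Erect the carton and pack the tape roll

TASK

First push up the three folded-out sides of the cardboard carton so that all its walls stand upright. Then slide the roll of paper tape up off its wooden post and stand it, on its end, on the bottom of the carton: set it down rather than drop it, and leave the walls upright. Do not disturb the other things on the table.

Things in the scene. Friction and masses are not known exactly. Their poses are not given: they have to be found in the camera images.
- tray: carton of brown cardboard 4 mm thick, its bottom stuck on a block fixed to the table. Bottom 130 mm (own x) by 160 mm (own y), upper face 16 mm above the table. Origin: centre of the bottom, at table height; z up. The far wall (own +x side) is fixed upright; the other three are hinged at the bottom's edges and folded outward. Walls are 60 mm high; upright, their tops are 74 mm above the table.
- wall_near (a joint): fold angle (rad) of the carton's near wall (own -x side, 160 mm long): 0 = folded out level, 1.571 = upright, more = leaning inward (stop at 2.1); starts at 0.55 to 0.95. The stiff crease (0.035 N m, 0.6 N at the free edge) keeps the wall at any angle where it is left. Fold line: 14 mm above the table, at x = -65 mm of the carton's frame, along its y.
- wall_left (a joint): fold angle (rad) of the carton's left wall (own +y side, 130 mm long): 0 = folded out level, 1.571 = upright, more = leaning inward (stop at 2.1); starts at 0.55 to 0.95. The stiff crease (0.035 N m, 0.6 N at the free edge) keeps the wall at any angle where it is left. Fold line: 14 mm above the table, at y = +80 mm of the carton's frame, along its x.
- wall_right (a joint): fold angle (rad) of the carton's right wall (own -y side, 130 mm long): 0 = folded out level, 1.571 = upright, more = leaning inward (stop at 2.1); starts at 0.55 to 0.95. The stiff crease (0.035 N m, 0.6 N at the free edge) keeps the wall at any angle where it is left. Fold line: 14 mm above the table, at y = -80 mm of the carton's frame, along its x.
- wall_near_edge (a point): middle of the free edge of the near wall, at mid thickness, 60 mm from the fold line
- wall_left_edge (a point): middle of the free edge of the left wall, at mid thickness, 60 mm from the fold line
- wall_right_edge (a point): middle of the free edge of the right wall, at mid thickness, 60 mm from the fold line
- roll: loose wound roll of white paper tape, a hollow cylinder 60 mm outside diameter, 34 mm bore, 70 mm high, about 0.16 kg, standing over the post. Origin: centre of its underside; z along its axis
- post: light wooden post fixed to the table: foot disc 110 mm diameter and 12 mm thick, on which the roll stands, and an upright rod 22 mm diameter whose top is 100 mm above the table (18 mm above the top of the roll). Origin: centre of the foot's underside. It stands to the left or the right of the carton
- tub: bystander: open white plastic tub 110 x 110 x 70 mm, on the side of the carton away from the post. Origin: centre of its underside
- jar: bystander: closed clear jar 70 mm diameter, 85 mm high, beyond the carton. Origin: centre of its underside
- packing_tape: bystander: grey ring of tape lying flat, 100 mm outside diameter, 45 mm high, beyond the carton. Origin: centre of its underside
- parcel: bystander: white wrapped box 70 x 160 x 55 mm, beyond the carton. Origin: centre of its underside
There are look-alikes about, which are no part of the job. Leave any blue look-alike of the roll alone. What is shaped like the post but black is not meant.

How it is judged (in metres and radians):
On the way, in this order (a step that is already met when the one before it is completed fails the run):
1. the three folded-out walls stand upright (within 10 degrees), the roll still on its post (value of joint wall_near between 1.396 and 1.746 rad and value of joint wall_left between 1.396 and 1.746 rad and value of joint wall_right between 1.396 and 1.746 rad and horizontal distance between roll and post below 0.012 m and z of roll in the frame of post below 0.03 m), for 0.2 s.
2. the roll has been slid up clear of the post's top (z of roll in the frame of post above 0.1 m), for 0.05 s.
At the end, for the whole second after the job is handed in: all three hinged walls are within 10 degrees (0.175 rad) of upright and still; the roll stands upright (within 7 degrees) and at rest on the carton's bottom, inside the four walls (underside within 6 mm of the bottom's upper face) (value of joint wall_near between 1.396 and 1.746 rad and value of joint wall_left between 1.396 and 1.746 rad and value of joint wall_right between 1.396 and 1.746 rad and x of roll in the frame of tray between -0.036 and 0.036 m and y of roll in the frame of tray between -0.052 and 0.052 m and z of roll in the frame of tray between 0.01 and 0.022 m and angle between roll's own z axis and vertical below 0.12 rad and linear speed of roll below 0.02 m/s and velocity of joint wall_near between -0.1 and 0.1 rad/s and velocity of joint wall_left between -0.1 and 0.1 rad/s and velocity of joint wall_right between -0.1 and 0.1 rad/s); the robot touches nothing.
It fails at once if a bystander (tub, jar, grey tape ring or wrapped box) is moved more than 30 mm (distance of any of tub, jar, packing_tape, parcel from where it was at the start of the episode above 0.03 m).
It fails at once if the roll is let go more than 25 mm above the bottom of the carton (horizontal distance between roll and tray below 0.1 m and height (world z) of roll above 0.041 m and contact force between the fingers and roll below 0.05 N and contact force between roll and tray below 0.05 N).
It also fails if it takes over 66 s, if anything falls off the work surface, if the arm or the gripper's body presses on something with over 40 N, if the wrist force passes 120 N, or if a joint passes its speed limit or range.

ROBOT

A 6-joint arm with a two-finger parallel gripper is mounted at the origin on the work surface. World frame = base frame: x ahead of the robot, y to its left, z up, the work surface at z = 0. Lengths are in mm, angles in rad, forces in N, time in s.
With the tool pointing down it reaches from about 275 to 850 mm from the base axis. Payload 19 kg.
Tool frame: the origin (TCP) lies at the centre of the arm's flange, where the gripper is bolted on; the fingertips stand 173 mm ahead of it and the grasp point (between the pads) lies 155 mm ahead of it; z points along the fingers, y is the line along which they close (so a half turn about z gives the same grasp; the last joint's range is limited). The gripper opens to 85 mm and grips with 20 to 120 N. Pads are 22 mm wide; open, the fingers measure 114 mm over their backs; the gripper's body (76 mm by 85 mm) begins 54 mm behind the grasp point. The pads swing forward as they close: fully open they stand 13 mm farther back than shut.
Start: joints at [1.211, 0.15, 1.437, -0, 1.554, -0.134], TCP at [128.748, 560.389, 404.667] pointing down, gripper open.
Joint ranges: [-2.8, 2.8], [-0.68, 2.1], [0.12, 2.68], [-1.39, 4.53], [0.16, 2.79], [-2.81, 2.81]. Speed limits (rad/s): [1.89, 1.89, 2.22, 3.01, 3.01, 3.01].

INTERFACE

Orientations are given as a unit quaternion [x, y, z, w].
In Python, from cell import telemetry, imaging, bot gives the robot as it stands.
- The arm moves only by the shell command python3 -m creep 'ROWS' [FORCE]. ROWS is JSON, one flat list of numbers, 7 for each row, row after row: the shift along the tool's x, y, z each as a share of 500 mm, from -1 to 1, then the turn, a rotation vector about the tool's x, y, z each as a share of pi/2 rad, from -1 to 1, then the opening, from 0 (shut) to 1 (fully open). In form: [tx, ty, tz, ax, ay, az, jaw, tx, ty, tz, ax, ay, az, jaw, ...]. A call has exactly 8 rows; each row is the pose to reach, as a shift and turn from the pose commanded when the call began, along the tool's axes at that moment; what a row does not reach only later rows make up. A row lasts 1/8 s, in which the tool goes at most 62.5 mm and 10.7 degrees, less where a joint would pass 70% of its speed; a pose out of reach is approached as far as the arm can. A call with a number of a shift or a turn outside -1 to 1 is refused whole. A call with a gripper value outside its range is refused whole. The fingers move at their own pace and stop on an object; FORCE is the grip in N (left out, the last holds). Time passes only in rows, so rows that repeat a pose let the fingers close, or fill a call up. It gives the time, the measured TCP pose, the force, the opening and the grip force at its end, in the units of the state.
- telemetry.observe(): the state, without advancing time (a new reading comes with each control period).
- imaging.capture(name): name is "scene" or "top" or "wrist"; returns (picture, depth): 384x512x3 uint8, blue, green, red; 384x512 float32, mm along the optical axis (not along the pixel's ray), 0 where there is no reading.
- imaging.calibration(name): a dict with "mtx" (3x3 intrinsics, pixels), "extrinsics" (4x4, takes a point from camera to world coordinates); the wrist camera has in their place "hand_eye" (4x4, takes a point from camera to tool coordinates, whose origin is the TCP and whose axes are the flange's). Camera axes: x right, y up, looking along -z (the intrinsics and any distortion apply to the point x, -y, -z); pixel columns grow to the right and rows downward; lengths in mm; the calibration is good to about 2 mm. A picture is of the moment at which its call begins: read the wrist's pose just before it. calibration takes no time and is no camera call.
- bot.job_done(): hands the job in; it is judged then, once.
The state is a dict: "t": time; "joint_pos": joint angles; "joint_velocities": joint speeds; "effort": joint torques, N m; "eef_pos": TCP position; "ee_rot": TCP orientation; "ft_force": force on the tool from outside, world axes, zero at the start; "torque": the same for the moment, N m; "finger_gap": finger opening in mm; "gripper_force": force on a finger pad.
Only numpy, scipy, OpenCV 4.12 (cv2) and the standard library are available. Lean on these libraries where they do the work, as an engineer would, in place of code of your own. Each camera call takes 0.05 s, during which the arm holds its last target. There are 200 camera calls.

## Working session

There is one attempt and no reset: what is moved stays moved. The work goes in short steps, Python scripts to look and compute and a shell command to move; the robot and the scene stay as the last step left them, time stands still between calls to the robot, and variables do not carry over. Pictures are saved under pics/ and viewed, at most 10 in all, crops included, and the job is handed in when it is done.

```bash
ls; mkdir -p pics; python3 - <<'E'
from cell import telemetry, imaging, bot
import cv2,numpy as np
print(telemetry.observe())
for n in ("scene","top"):
    p,d=imaging.capture(n); cv2.imwrite(f"pics/{n}0.png",p); np.savez(f"pics/{n}0.npz",p=p,d=d)
    print(n,imaging.calibration(n))
print(imaging.calibration("wrist"))
a=cv2.imread("pics/scene0.png");b=cv2.imread("pics/top0.png")
E
```

```text
pics
{'t': 0.0, 'joint_pos': array([ 1.21097381e+00,  1.50940785e-01,  1.43803694e+00, -1.63186214e-05,
        1.55384452e+00, -1.33970927e-01]), 'joint_velocities': array([-0.00093272, -0.00169003,  0.00047675,  0.00024295,  0.00175421,
       -0.00050254]), 'effort': array([ 4.44776699e-03, -7.13100457e+01, -5.70862305e+01,  2.21892333e-04,
        8.94274068e-03,  8.09165982e-06]), 'eef_pos': array([128.74867117, 560.34233297, 404.09815884]), 'ee_rot': array([ 1.12685776e-01,  9.93630484e-01, -5.98150015e-04, -1.42343906e-04]), 'ft_force': array([ 0.38217232,  0.03613089, -0.46531664]), 'torque': array([-0.01294464, -0.02966557, -0.01489516]), 'gripper_force': 0.0, 'finger_gap': 85.36210608297006}
scene {'mtx': array([[411.94487706,   0.        , 251.41732022],
       [  0.        , 411.94487706, 192.65387273],
       [  0.        ,   0.        ,   1.        ]]), 'extrinsics': array([[-3.36729029e-01, -8.00274571e-01,  4.96159421e-01,
         1.14429573e+03],
       [ 9.41556057e-01, -2.91356929e-01,  1.69066054e-01,
         2.15008953e+02],
       [ 9.26022186e-03,  5.24091357
[... 475 characters left out ...]
35677e+00],
       [-1.86418853e-02,  4.88515538e-02,  9.98632067e-01,
         1.11033438e+03],
       [ 0.00000000e+00,  0.00000000e+00,  0.00000000e+00,
         1.00000000e+00]])}
{'mtx': array([[269.48916269,   0.        , 256.53714539],
       [  0.        , 269.48916269, 193.09660854],
       [  0.        ,   0.        ,   1.        ]]), 'hand_eye': array([[ 2.60081686e-04,  9.46058644e-01,  3.23995332e-01,
         8.35515957e+01],
       [ 9.99999870e-01, -3.88506817e-04,  3.31697929e-04,
        -1.69522820e-01],
       [ 4.39680088e-04,  3.23995204e-01, -9.46058621e-01,
         3.02857678e+01],
       [ 0.00000000e+00,  0.00000000e+00,  0.00000000e+00,
         1.00000000e+00]])}
```

View pics/scene0.png

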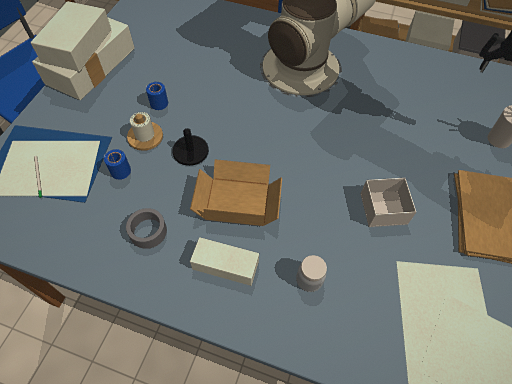

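View pics/top0.png

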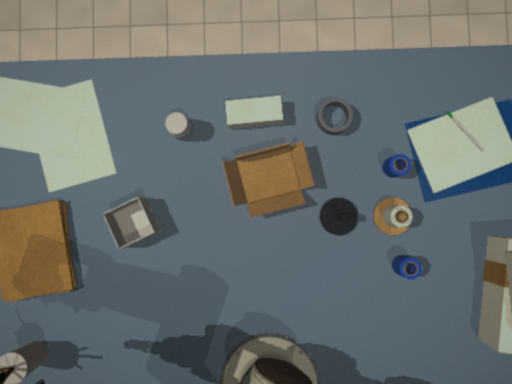

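The white roll on the light wooden post is at scene (141,125) and top (398,215). The look-alikes are two blue rolls, at scene (157,95) and (117,163), and a black post at scene (190,148). The white roll on pale wood fits the description. The carton is at top (270,178). I'll confirm with an enlarged crop and measure.

```bash
cat > h.py <<'E'
import numpy as np,cv2
from cell import telemetry, imaging
from scipy.spatial.transform import Rotation as R
def cloud(n,p=None,d=None,T=None):
    c=imaging.calibration(n); K=c["mtx"]
    if T is None: T=c["extrinsics"]
    v,u=np.mgrid[0:d.shape[0],0:d.shape[1]]
    X=np.stack([(u-K[0,2])/K[0,0]*d,-(v-K[1,2])/K[1,1]*d,-d],-1)
    W=X@T[:3,:3].T+T[:3,3]; W[d<=0]=np.nan
    return W
E
python3 - <<'E'
from h import *
C=[]
for n in("top","scene"):
    z=np.load(f"pics/{n}0.npz");p,d=z["p"],z["d"]; W=cloud(n,p,d)
    hsv=cv2.cvtColor(p,cv2.COLOR_BGR2HSV).astype(int)
    m=(hsv[...,0]>5)&(hsv[...,0]<25)&(hsv[...,1]>90)
    P=W[...,:2]; near=(abs(W[...,0]-520)<150)&(abs(W[...,1]+30)<160)
    q=m&near&(W[...,2]>5)
    Q=W[q]; print(n,len(Q),np.percentile(Q[:,2],[1,10,30,50,70,90,99]).round(1))
    b=Q[(Q[:,2]>12)&(Q[:,2]<18)]; r=cv2.minAreaRect(b[:,:2].astype(np.float32)); print(" bottom",len(b),b[:,2].mean(),r)
    t=Q[(Q[:,2]>60)]; r=cv2.minAreaRect(t[:,:2].astype(np.float32)); print(" top",len(t),r)
    # table check & roll
    tab=W[(abs(W[...,0]-400)<40)&(abs(W[...,1]+150)<60)];print(" table z",np.nanmedian(tab[:,2]))
    rr=(np.hypot(W[...,0]-440,W[...,1]+400)<110)&(W[...,2]>5)
    Q=W[rr];
    for lo,hi in((8,16),(74,90),(94,106)):
        s=Q[(Q[:,2]>lo)&(Q[:,2]<hi)]
        if len(s)>4: c=cv2.minEnclosingCircle(s[:,:2].astype(np.float32)); print("  z",lo,hi,len(s),s.mean(0).round(1),np.round(c[0],1),round(c[1],1))
z=np.load("pics/top0.npz")["p"];s=np.load("pics/scene0.npz")["p"]
A=cv2.resize(z[130:225,215:320],(400,362),interpolation=2);B=cv2.resize(z[150:285,355:455],(400,540),interpolation=2)[:362*1]
B=cv2.resize(z[150:285,350:450],(268,362),interpolation=2)
cv2.imwrite("pics/crop1.png",np.hstack([A,B]))
E
```

```text
top 4483 [10.6 13.  15.2 17.7 34.  53.9 70.9]
 bottom 2101 14.996878277314567 ((597.7218627929688, -13.133979797363281), (133.4788818359375, 168.56402587890625), 12.564383506774902)
 top 180 ((582.9296875, -15.75250244140625), (171.95034790039062, 232.70065307617188), 13.273313522338867)
 table z -0.813501264754791
  z 8 16 587 [ 468.8 -357.2   11.3] [ 430.2 -382.3] 97.8
  z 74 90 305 [ 470.7 -368.3   81. ] [ 417.7 -372.2] 83.2
  z 94 106 47 [ 472.  -368.8   97.7] [ 471.6 -369.2] 10.8
scene 4242 [11.6 14.1 16.7 24.8 40.5 56.4 72.6]
 bottom 1570 15.311750489914228 ((600.6612548828125, -12.074066162109375), (142.84893798828125, 166.8922119140625), 12.760574340820312)
 top 254 ((606.51611328125, -10.416244506835938), (132.69593811035156, 234.19447326660156), 13.05691909790039)
 table z -0.590237784761257
  z 8 16 431 [ 477.7 -359.9   11.3] [ 433.9 -364.2] 94.9
  z 74 90 216 [ 477.9 -365.5   80.4] [ 473.4 -368.8] 31.3
  z 94 106 25 [ 474.8 -368.    97.4] [ 474.4 -369. ] 11.1
```

View pics/crop1.png

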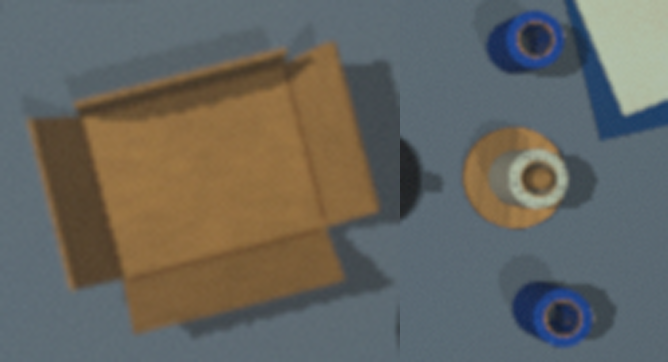

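The crop confirms it: white roll around the light rod at crop (540,178), blue rolls above and below it, black post at left. The carton's fixed wall is at the picture's top and its left wall is at the left. Next I refine the carton's pose and wall angles.

```bash
cat > carton.py <<'E'
from h import *
def measure(W,p,c=(598,-12),yaw=0.22):
    hsv=cv2.cvtColor(p,cv2.COLOR_BGR2HSV).astype(int)
    m=(hsv[...,0]>5)&(hsv[...,0]<25)&(hsv[...,1]>90)
    Q=W[m&np.isfinite(W[...,2])]; 
    L=(Q[:,:2]-c)@np.array([[np.cos(yaw),-np.sin(yaw)],[np.sin(yaw),np.cos(yaw)]]); z=Q[:,2]
    x,y=L.T
    out={}
    for nm,a,b,lim in(("far",x,y,65),("near",-x,y,65),("left",y,x,80),("right",-y,x,80)):
        s=(a>lim-30)&(a<lim+75)&(abs(b)<45)&(z>24)&(z<80)
        if s.sum()<15: continue
        A=np.c_[a[s],z[s]]; mu=A.mean(0); d=np.linalg.svd(A-mu,full_matrices=False)[2][0]; d*=np.sign(d[1])
        h=mu+d*(14-mu[1])/d[1]
        e=A[A[:,1]>np.percentile(A[:,1],90)].mean(0)
        # in-plane slope along the wall = yaw error
        k=np.polyfit(b[s],a[s]-(z[s]-14)*d[0]/d[1],1)[0]
        out[nm]=(int(s.sum()),"ang",round(float(np.arctan2(d[1],d[0])),3),"hinge",round(float(h[0]),1),"edge",e.round(1),"yawerr",round(float(k),3))
    return out
E
python3 - <<'E'
from carton import *
for n in("top","scene"):
    z=np.load(f"pics/{n}0.npz"); W=cloud(n,None,z["d"]); 
    for k,v in measure(W,z["p"]).items(): print(n,k,*v)
    r=(np.hypot(W[...,0]-473,W[...,1]+369)<45)&(W[...,2]>76)&(W[...,2]<90); print(cv2.minEnclosingCircle(W[r][:,:2].astype(np.float32)))
    hsv=cv2.cvtColor(z["p"],cv2.COLOR_BGR2HSV); b=(hsv[...,2]<50)&(W[...,2]>90)&(np.hypot(W[...,0]-470,W[...,1]+215)<90); print("black",W[b].mean(0),b.sum())
E
```

```text
top far 126 ang 1.535 hinge 65.3 edge [67.9 74.2] yawerr -0.007
top near 374 ang 0.796 hinge 59.5 edge [101.   57.3] yawerr 0.005
top left 370 ang 0.93 hinge 78.0 edge [113.4  62.2] yawerr 0.005
top right 390 ang 0.914 hinge 78.0 edge [114.4  61.8] yawerr -0.009
((470.7625732421875, -370.0725402832031), 30.75237274169922)
black [ 475.0331187  -212.89464105   96.72831416] 52
scene far 341 ang 1.597 hinge 73.0 edge [71.4 74.2] yawerr -0.004
scene near 495 ang 0.801 hinge 57.2 edge [96.5 56.6] yawerr 0.004
scene left 320 ang 0.927 hinge 77.7 edge [114.2  63. ] yawerr 0.003
scene right 397 ang 0.921 hinge 78.1 edge [114.2  62.1] yawerr -0.002
((473.410888671875, -368.84942626953125), 31.343122482299805)
black [ 480.6838306  -210.14745646   96.97016023] 35
```

```bash
cat > go.py <<'E'
import sys
from h import *
# usage: go.py l|w x y tcpz yawdeg  (l: carton frame) -> shares
C=np.array([602,-11.]);Y=0.225
def tgt(k,x,y):
    return C+np.array([[np.cos(Y),-np.sin(Y)],[np.sin(Y),np.cos(Y)]])@[x,y] if k=="l" else np.array([x,y])
def shares(k,x,y,z,yaw):
    s=telemetry.observe();r=R.from_quat(s["ee_rot"])
    g=R.from_euler("z",yaw,degrees=True)*R.from_euler("x",180,degrees=True)
    d=r.inv().apply(np.r_[tgt(k,x,y),z]-s["eef_pos"])/500; a=(r.inv()*g).as_rotvec()/(np.pi/2)
    return np.r_[d,a].round(4)
if __name__=="__main__":
    s=telemetry.observe();r=R.from_quat(s["ee_rot"])
    t=s["eef_pos"]; l=np.array([[np.cos(Y),np.sin(Y)],[-np.sin(Y),np.cos(Y)]])@(t[:2]-C)
    print("t",round(s["t"],2),"tcp",t.round(1),"local",l.round(1),"yaw",np.degrees(np.arctan2(*r.as_matrix()[[1,0],0])).round(1),"F",s["ft_force"].round(1),"gap",round(s["finger_gap"],1),"grip",s["gripper_force"])
    for i in range(1,len(sys.argv)-4,5):
        print(shares(sys.argv[i],*map(float,sys.argv[i+1:i+5])).tolist())
E
python3 go.py l 0 165 300 102.9
python3 -m creep '[-0.8,-0.46,0.1,0,0,0.1,0, -0.8,-0.46,0.15,0,0,0.2,0, -0.8,-0.46,0.2,0,0,0.3,0, -0.8,-0.46,0.2,0,0,0.4,0, -0.8,-0.46,0.2,0,0,0.5,0, -0.8,-0.46,0.2,0,0,0.6,0, -0.8,-0.46,0.2,0,0,0.713,0, -0.8,-0.46,0.2,0,0,0.713,0]' 40
python3 go.py l 0 165 300 102.9 l 0 165 213 102.9
```

```text
t 0.1 tcp [128.7 560.4 404.1] local [-333.9  662.6] yaw 167.1 F [-0.2  0.5 -0.5] gap 85.3 grip 0.0
[-1.0346, -0.6046, 0.2088, -0.0007, 0.0003, 0.7129]
t: 1.1
eef_pos: [468.6, 244.5, 303.6]
ee_rot: [0.625, 0.78, -0.001, -0.0]
ft_force: [1.5, -0.2, -0.1]
finger_gap: -0.1
gripper_force: 0.0
t 1.1 tcp [468.6 244.5 303.6] local [-73.  278.8] yaw 102.6 F [ 1.5 -0.2 -0.1] gap -0.1 grip 0.0
[-0.2269, 0.1472, 0.0072, -0.0007, 0.0003, -0.0032]
[-0.2268, 0.1474, 0.1812, -0.0007, 0.0003, -0.0032]
```

```bash

python3 -m creep '[-0.11,0.07,0.01,0,0,0,0, -0.227,0.147,0.02,0,0,0,0, -0.227,0.147,0.06,0,0,0,0, -0.227,0.147,0.12,0,0,0,0, -0.227,0.147,0.17,0,0,0,0, -0.227,0.147,0.181,0,0,0,0, -0.227,0.147,0.181,0,0,0,0, -0.227,0.147,0.181,0,0,0,0]'
python3 go.py l 0 94 213 102.9
python3 - <<'E'
from h import *
s=telemetry.observe();p,d=imaging.capture("wrist");cv2.imwrite("pics/w1.png",p)
E
```

```text
t: 2.1
eef_pos: [564.3, 152.5, 215.3]
ee_rot: [0.623, 0.782, 0.001, 0.001]
ft_force: [-0.6, 0.4, -0.4]
finger_gap: 0.0
gripper_force: 0.0
t 2.1 tcp [564.3 152.5 215.3] local [ -0.2 167.8] yaw 102.9 F [-0.6  0.4 -0.4] gap 0.0 grip 0.0
[-0.1476, 0.0004, 0.0047, 0.0009, 0.0001, 0.0]
```

View pics/w1.png

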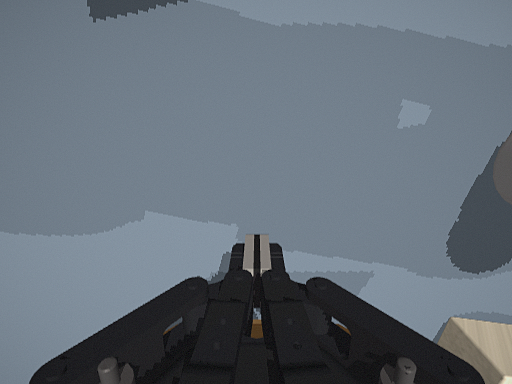

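The wrist view looks outward: shut fingertips at (257,240), nothing in the way. Pushing the left wall inward.

```bash

python3 -m creep '[-0.03,0,0.004,0,0,0,0, -0.055,0,0.004,0,0,0,0, -0.075,0,0.004,0,0,0,0, -0.095,0,0.004,0,0,0,0, -0.11,0,0.004,0,0,0,0, -0.125,0,0.004,0,0,0,0, -0.135,0,0.004,0,0,0,0, -0.145,0,0.004,0,0,0,0]'
python3 - <<'E'
from carton import *
for n in("top","scene"):
    p,d=imaging.capture(n); W=cloud(n,None,d)
    for k,v in measure(W,p,(602,-11),.225).items():
        if k in("left","right","far"): print(n,k,*v)
E
python3 go.py l 0 94 213 102.9
```

```text
t: 3.15
eef_pos: [580.3, 81.5, 212.2]
ee_rot: [0.623, 0.782, -0.0, 0.0]
ft_force: [0.5, 0.9, 0.6]
finger_gap: -0.2
gripper_force: 0.4
top far 69 ang 1.532 hinge 61.0 edge [63.1 74.9] yawerr -0.0
top right 386 ang 0.922 hinge 78.6 edge [113.9  61.5] yawerr -0.001
scene far 343 ang 1.587 hinge 68.6 edge [67.2 74.6] yawerr -0.001
scene right 390 ang 0.909 hinge 77.6 edge [114.5  62.2] yawerr -0.001
t 3.25 tcp [580.3  81.4 212.1] local [-0.5 94.9] yaw 102.9 F [-0.7 -0.3 -0.2] gap -0.3 grip 0.0
[-0.0018, 0.001, -0.0017, -0.0001, 0.0001, -0.0002]
```

```bash

python3 -m creep '[0.04,0,0,0,0,0,0, 0.08,0,0,0,0,0,0, 0.08,0,-0.1,0,0,0,0, 0.08,0,-0.2,0,0,0,0, -0.04,0,-0.2,0,0,0,0, -0.16,0,-0.2,0,0,0,0, -0.28,0,-0.2,0,0,0,0, -0.4,0,-0.2,0,0,0,0]'
python3 -m creep '[-0.1,0,0,0,0,0,0, -0.136,0,0,0,0,0,0, -0.136,0,0.1,0,0,0,0, -0.136,0,0.198,0,0,0,0, -0.136,0,0.198,0,0,0,0, -0.09,0,0.198,0,0,0,0, -0.07,0,0.198,0,0,0,0, -0.05,0,0.198,0,0,0,0]'
python3 - <<'E'
from carton import *
for n in("top","scene"):
    p,d=imaging.capture(n); W=cloud(n,None,d)
    for k,v in measure(W,p,(602,-11),.225).items():
        print(n,k,*v)
E
python3 go.py l 0 -94 213 102.9
```

```text
t: 4.25
eef_pos: [625.2, -113.4, 312.4]
ee_rot: [0.623, 0.782, 0.0, 0.0]
ft_force: [-0.6, 0.6, 0.3]
finger_gap: -0.3
gripper_force: 0.0
t: 5.25
eef_pos: [630.5, -136.4, 214.8]
ee_rot: [0.623, 0.782, 0.0, 0.001]
ft_force: [0.1, -2.2, 0.6]
finger_gap: 0.0
gripper_force: 1.3
top far 115 ang 1.538 hinge 61.2 edge [62.9 75.2] yawerr -0.006
top near 150 ang 0.792 hinge 62.9 edge [104.   56.5] yawerr 0.011
top left 78 ang 1.505 hinge 77.0 edge [81.2 76.3] yawerr 0.004
top right 188 ang 0.926 hinge 78.7 edge [113.3  60.6] yawerr -0.011
scene far 344 ang 1.594 hinge 68.8 edge [67.2 74.3] yawerr 0.001
scene near 498 ang 0.797 hinge 61.1 edge [100.9  56.4] yawerr 0.005
scene left 46 ang 1.482 hinge 76.3 edge [81.4 76.6] yawerr 0.001
scene right 387 ang 0.925 hinge 77.4 edge [113.2  62.6] yawerr -0.001
t 5.35 tcp [ 630.4 -136.4  214.3] local [  -0.3 -128.6] yaw 103.0 F [0.5 0.4 0.1] gap 0.2 grip 0.0
[0.0693, 0.0006, 0.0025, 0.0007, 0.0004, 0.0006]
```

```bash

python3 -m creep '[0.015,0,0.002,0,0,0,0, 0.03,0,0.002,0,0,0,0, 0.042,0,0.002,0,0,0,0, 0.052,0,0.002,0,0,0,0, 0.06,0,0.002,0,0,0,0, 0.067,0,0.002,0,0,0,0, 0.073,0,0.002,0,0,0,0, 0.073,0,0.002,0,0,0,0]'
python3 -m creep '[-0.04,0,0,0,0,0,0, -0.08,0,0,0,0,0,0, -0.08,0,-0.1,0,0,0,0, -0.08,0,-0.2,0,0,0,0, -0.08,0.12,-0.2,0,0,0.1,0, 0.0,0.2,-0.2,0,0,0.2,0, 0.1,0.3,-0.2,0,0,0.3,0, 0.17,0.34,-0.2,0,0,0.4,0]'
python3 go.py l -150 0 300 12.9 l -150 0 213 12.9
```

```text
t: 6.35
eef_pos: [622.3, -101.8, 212.2]
ee_rot: [0.623, 0.782, -0.0, -0.0]
ft_force: [-0.4, -0.2, -0.3]
finger_gap: -0.1
gripper_force: 0.0
t: 7.35
eef_pos: [770.6, 19.1, 311.4]
ee_rot: [0.836, 0.549, -0.0, -0.0]
ft_force: [-0.6, 0.0, 0.1]
finger_gap: 0.3
gripper_force: 0.0
t 7.35 tcp [770.6  19.1 311.4] local [171.1  -8.3] yaw 66.6 F [-0.6  0.   0.1] gap 0.3 grip 0.0
[-0.3671, -0.527, 0.023, -0.0001, 0.0002, 0.5962]
[-0.3671, -0.527, 0.197, -0.0001, 0.0002, 0.5962]
```

I took tool y with the wrong sign, so the tool went to the far side of the carton. It stayed high, so nothing was touched. I'm bringing it back to the near side.

```bash

python3 -m creep '[-0.06,-0.09,0,0,0,0.1,0, -0.12,-0.18,0,0,0,0.2,0, -0.18,-0.26,0,0,0,0.3,0, -0.25,-0.36,0,0,0,0.4,0, -0.31,-0.45,0,0,0,0.5,0, -0.367,-0.527,0,0,0,0.596,0, -0.367,-0.527,0.05,0,0,0.596,0, -0.367,-0.527,0.1,0,0,0.596,0]'
python3 go.py l -150 0 213 12.9 l -78 0 213 12.9
python3 - <<'E'
from carton import *
for n in("top","scene"):
    p,d=imaging.capture(n); W=cloud(n,None,d)
    for k,v in measure(W,p,(602,-11),.225).items():
        print(n,k,*v)
E
```

```text
t: 8.35
eef_pos: [454.7, -47.9, 262.4]
ee_rot: [0.993, 0.115, 0.001, 0.0]
ft_force: [0.4, 0.0, -0.6]
finger_gap: -0.0
gripper_force: 0.0
t 8.35 tcp [454.7 -47.9 262.4] local [-151.8   -3.1] yaw 13.2 F [ 0.4  0.  -0.6] gap -0.0 grip 0.0
[0.0035, -0.0062, 0.0987, 0.0007, -0.001, 0.0029]
[0.1475, -0.0056, 0.099, 0.0007, -0.001, 0.0029]
top far 119 ang 1.534 hinge 61.2 edge [63.5 74.9] yawerr -0.005
top near 122 ang 0.79 hinge 63.4 edge [98.2 49.8] yawerr 0.004
top left 79 ang 1.51 hinge 77.2 edge [81.2 75.8] yawerr 0.001
top right 86 ang 1.547 hinge 77.0 edge [79.  75.4] yawerr -0.0
scene far 344 ang 1.593 hinge 68.8 edge [67.3 74.3] yawerr 0.001
scene near 499 ang 0.801 hinge 61.2 edge [100.9  56.5] yawerr -0.01
scene left 46 ang 1.48 hinge 76.3 edge [82.4 75.8] yawerr 0.002
scene right 122 ang 1.549 hinge 77.1 edge [78.4 75. ] yawerr -0.005
```

```bash

python3 -m creep '[0.0,-0.006,0.05,0,0,0,0, 0.0,-0.006,0.099,0,0,0,0, 0.03,-0.006,0.099,0,0,0,0, 0.06,-0.006,0.099,0,0,0,0, 0.08,-0.006,0.099,0,0,0,0, 0.1,-0.006,0.099,0,0,0,0, 0.115,-0.006,0.099,0,0,0,0, 0.13,-0.006,0.099,0,0,0,0]'
python3 -m creep '[0.007,0,0,0,0,0,0, 0.014,0,0,0,0,0,0, 0.019,0,0,0,0,0,0, 0.019,0,0,0,0,0,0, -0.03,0,0,0,0,0,0, -0.08,0,0,0,0,0,0, -0.08,0,-0.1,0,0,0,1, -0.08,0,-0.15,0,0,0,1]'
python3 go.py w 472 -369.5 290 12.9
python3 - <<'E'
from carton import *
for n in("top","scene"):
    p,d=imaging.capture(n); W=cloud(n,None,d)
    for k,v in measure(W,p,(602,-11),.225).items():
        print(n,k,*v)
E
```

```text
t: 9.45
eef_pos: [517.7, -28.6, 212.8]
ee_rot: [0.993, 0.115, 0.0, 0.0]
ft_force: [-2.0, 0.4, 0.5]
finger_gap: 0.1
gripper_force: 0.5
t: 10.45
eef_pos: [478.2, -38.1, 290.0]
ee_rot: [0.993, 0.115, 0.001, 0.0]
ft_force: [1.0, -0.0, 0.5]
finger_gap: 35.8
gripper_force: 0.0
t 10.45 tcp [478.2 -38.1 290. ] local [-126.7    1.2] yaw 13.2 F [ 1.  -0.   0.5] gap 35.8 grip 0.0
[-0.1639, 0.6424, 0.0004, 0.0007, -0.0013, 0.0037]
top far 107 ang 1.541 hinge 61.4 edge [63.4 75. ] yawerr -0.001
top left 76 ang 1.505 hinge 77.1 edge [80.5 74.6] yawerr 0.001
top right 87 ang 1.55 hinge 77.1 edge [78.9 75.4] yawerr 0.001
scene far 344 ang 1.595 hinge 68.9 edge [67.1 74.4] yawerr -0.002
scene near 328 ang 1.578 hinge 62.0 edge [61.1 74. ] yawerr 0.002
scene left 46 ang 1.485 hinge 76.5 edge [81.9 76.6] yawerr 0.001
scene right 122 ang 1.548 hinge 76.9 edge [78.2 75.6] yawerr -0.003
```

All three walls read upright, so I'm moving above the roll and checking with the wrist camera.

```bash

python3 -m creep '[-0.02,0.1,-0.06,0,0,0,1, -0.05,0.2,-0.06,0,0,0,1, -0.08,0.32,-0.06,0,0,0,1, -0.11,0.44,-0.06,0,0,0,1, -0.14,0.56,-0.06,0,0,0,1, -0.164,0.642,-0.06,0,0,0,1, -0.164,0.642,-0.06,0,0,0,1, -0.164,0.642,-0.06,0,0,0,1]' 50
python3 go.py w 472 -369.5 215 12.9
python3 - <<'E'
from h import *
s=telemetry.observe();p,d=imaging.capture("wrist");cv2.imwrite("pics/w2.png",p)
H=imaging.calibration("wrist")["hand_eye"];T=np.eye(4);T[:3,:3]=R.from_quat(s["ee_rot"]).as_matrix();T[:3,3]=s["eef_pos"]
W=cloud("wrist",None,d,T@H)
for lo,hi,r0 in((76,88,45),(94,104,25)):
    r=(np.hypot(W[...,0]-472,W[...,1]+369.5)<r0)&(W[...,2]>lo)&(W[...,2]<hi); 
    if r.sum()>3: print(r.sum(),W[r].mean(0),cv2.minEnclosingCircle(W[r][:,:2].astype(np.float32)))
E
```

```text
t: 11.55
eef_pos: [472.0, -368.9, 316.9]
ee_rot: [0.993, 0.115, -0.0, -0.001]
ft_force: [-0.3, 1.4, -0.4]
finger_gap: 85.5
gripper_force: 0.0
t 11.55 tcp [ 472.  -368.9  316.9] local [-206.6 -319.9] yaw 13.2 F [-0.3  1.4 -0.4] gap 85.5 grip 0.0
[-0.0001, 0.0014, 0.2038, -0.0007, 0.0004, 0.0037]
2895 [ 475.21799795 -369.47747517   82.30155443] ((472.1543884277344, -369.29193115234375), 31.02448272705078)
583 [ 474.47766312 -369.72621816   98.46417877] ((472.9255676269531, -370.0137023925781), 10.975188255310059)
```

View pics/w2.png

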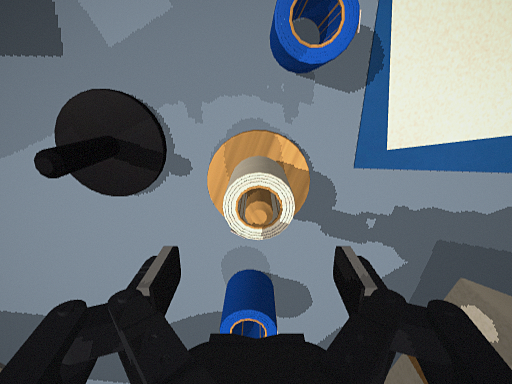

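The wrist view shows the white roll at (258,205) on the light post, centred between the fingers; the blue roll at (249,305) lies clear of them. Both measurements agree on a centre of (472,-369.5). Descending and gripping.

```bash

python3 -m creep '[0,0.001,0.05,0,0,0,1, 0,0.001,0.1,0,0,0,1, 0,0.001,0.15,0,0,0,1, 0,0.001,0.18,0,0,0,1, 0,0.001,0.204,0,0,0,1, 0,0.001,0.204,0,0,0,1, 0,0.001,0.204,0,0,0,0.5, 0,0.001,0.204,0,0,0,0]' 50
python3 -m creep '[0,0,0,0,0,0,0, 0,0,0,0,0,0,0, 0,0,0,0,0,0,0, 0,0,-0.005,0,0,0,0, 0,0,-0.02,0,0,0,0, 0,0,-0.04,0,0,0,0, 0,0,-0.06,0,0,0,0, 0,0,-0.08,0,0,0,0]' 50
python3 go.py l 0 0 360 12.9
```

```text
t: 12.6
eef_pos: [472.4, -369.9, 217.0]
ee_rot: [0.993, 0.115, 0.0, 0.001]
ft_force: [0.1, -0.2, 4.4]
finger_gap: 59.6
gripper_force: 53.5
t: 13.6
eef_pos: [472.2, -369.7, 256.7]
ee_rot: [0.993, 0.115, 0.0, 0.0]
ft_force: [0.1, 0.8, -2.1]
finger_gap: 59.7
gripper_force: 54.2
t 13.6 tcp [ 472.2 -369.7  256.7] local [-206.5 -320.7] yaw 13.3 F [ 0.1  0.8 -2.1] gap 59.7 grip 54.22828674316406
[0.4171, -0.6387, -0.2069, 0.0003, -0.0001, 0.0039]
```

```bash

python3 -m creep '[0,0,-0.05,0,0,0,0, 0,0,-0.1,0,0,0,0, 0,0,-0.15,0,0,0,0, 0,0,-0.2,0,0,0,0, 0,0,-0.207,0,0,0,0, 0.05,-0.076,-0.207,0,0,0.004,0, 0.1,-0.153,-0.207,0,0,0.004,0, 0.15,-0.23,-0.207,0,0,0.004,0]'
python3 go.py l 0 0 360 12.9
python3 -m creep '[0.05,-0.08,0,0,0,0,0, 0.1,-0.15,0,0,0,0,0, 0.15,-0.23,0,0,0,0,0, 0.2,-0.31,0,0,0,0,0, 0.24,-0.37,0,0,0,0,0, 0.267,-0.409,0,0,0,0,0, 0.267,-0.409,0,0,0,0,0, 0.267,-0.409,0,0,0,0,0]'
python3 go.py l 0 0 260 12.9 l 0 0 222 12.9
python3 - <<'E'
from carton import *
p,d=imaging.capture("wrist");cv2.imwrite("pics/w3.png",p)
for n in("top","scene"):
    p,d=imaging.capture(n); W=cloud(n,None,d)
    for k,v in measure(W,p,(602,-11),.225).items():
        print(n,k,*v)
E
```

```text
t: 14.6
eef_pos: [519.0, -239.2, 358.2]
ee_rot: [0.994, 0.112, -0.0, -0.0]
ft_force: [1.4, -0.5, -2.4]
finger_gap: 59.7
gripper_force: 54.6
t 14.6 tcp [ 519.  -239.2  358.2] local [-131.8 -203.9] yaw 12.9 F [ 1.4 -0.5 -2.4] gap 59.7 grip 54.599608182907104
[0.2635, -0.408, -0.0034, -0.0005, 0.0005, -0.0004]
t: 15.6
eef_pos: [603.2, -11.8, 358.5]
ee_rot: [0.994, 0.112, -0.001, 0.0]
ft_force: [0.4, -0.7, -2.2]
finger_gap: 59.5
gripper_force: 54.6
t 15.6 tcp [603.2 -11.8 358.5] local [ 1. -1.] yaw 12.9 F [ 0.4 -0.7 -2.2] gap 59.5 grip 54.63458150625229
[-0.0017, -0.002, 0.1971, -0.0, 0.0007, -0.0001]
[-0.0016, -0.002, 0.2731, -0.0, 0.0007, -0.0001]
top near 55 ang 1.675 hinge 71.7 edge [66.6 75.8] yawerr 0.002
top left 53 ang 1.505 hinge 77.0 edge [80.7 74.7] yawerr 0.003
scene far 345 ang 1.59 hinge 68.6 edge [67.2 74.6] yawerr -0.001
scene near 104 ang 1.57 hinge 61.7 edge [62.2 73.9] yawerr -0.007
scene left 47 ang 1.486 hinge 76.6 edge [81.5 76.3] yawerr -0.0
scene right 124 ang 1.548 hinge 76.9 edge [78.5 75.3] yawerr -0.003
```

View pics/w3.png

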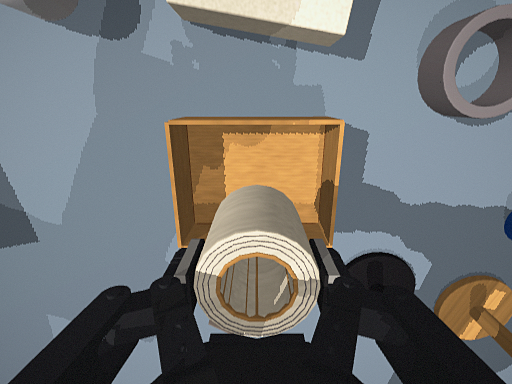

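The wrist view shows the roll held upright over the carton, with all four walls up (frame about (165–345,118–245)). Lowering.

```bash

python3 -m creep '[-0.002,-0.002,0.04,0,0,0,0, -0.002,-0.002,0.08,0,0,0,0, -0.002,-0.002,0.12,0,0,0,0, -0.002,-0.002,0.16,0,0,0,0, -0.002,-0.002,0.2,0,0,0,0, -0.002,-0.002,0.23,0,0,0,0, -0.002,-0.002,0.25,0,0,0,0, -0.002,-0.002,0.264,0,0,0,0]'
python3 -m creep '[0,0,0.002,0,0,0,0, 0,0,0.004,0,0,0,0, 0,0,0.006,0,0,0,0, 0,0,0.008,0,0,0,0, 0,0,0.01,0,0,0,0, 0,0,0.01,0,0,0,0, 0,0,0.01,0,0,0,0, 0,0,0.01,0,0,0,0]'
python3 go.py l 0 0 221 12.9
```

```text
t: 16.75
eef_pos: [602.2, -10.8, 227.0]
ee_rot: [0.994, 0.112, 0.0, 0.0]
ft_force: [-0.8, 0.2, -1.8]
finger_gap: 59.5
gripper_force: 54.6
t: 17.75
eef_pos: [602.2, -10.7, 222.2]
ee_rot: [0.994, 0.112, 0.0, 0.0]
ft_force: [0.2, 0.3, -2.3]
finger_gap: 59.7
gripper_force: 54.6
t 17.75 tcp [602.2 -10.7 222.2] local [0.2 0.3] yaw 12.9 F [ 0.2  0.3 -2.3] gap 59.7 grip 54.63528871536255
[-0.0005, 0.0006, 0.0025, 0.0001, -0.0, -0.0001]
```

Still hanging free (-2.3 N on the wrist). Creeping down further.

```bash

python3 -m creep '[0,0,0.001,0,0,0,0, 0,0,0.001,0,0,0,0, 0,0,0.002,0,0,0,0, 0,0,0.002,0,0,0,0, 0,0,0.003,0,0,0,0, 0,0,0.003,0,0,0,0, 0,0,0.003,0,0,0,0, 0,0,0.003,0,0,0,0]'
```

```text
t: 18.75
eef_pos: [602.2, -10.7, 221.1]
ee_rot: [0.994, 0.112, 0.0, 0.0]
ft_force: [-4.0, 0.5, 5.3]
finger_gap: 59.5
gripper_force: 55.2
```

Contact (+5 N). Releasing and rising.

```bash

python3 -m creep '[0,0,0,0,0,0,0.3, 0,0,0,0,0,0,0.9, 0,0,0,0,0,0,0.9, 0,0,0,0,0,0,0.9, 0,0,0,0,0,0,0.9, 0,0,-0.01,0,0,0,0.9, 0,0,-0.03,0,0,0,0.9, 0,0,-0.06,0,0,0,0.9]'
python3 -m creep '[0,0,-0.05,0,0,0,0.9, 0,0,-0.1,0,0,0,0.9, 0,0,-0.2,0,0,0,0.9, -0.1,0,-0.3,0,0,0,0.9, -0.2,0,-0.3,0,0,0,0.9, -0.3,0,-0.3,0,0,0,0.9, -0.4,0,-0.3,0,0,0,0.9, -0.4,0,-0.3,0,0,0,0.9]'
python3 - <<'E'
from carton import *
z=np.load("pics/top0.npz")["p"]
for n in("top","scene"):
    p,d=imaging.capture(n); W=cloud(n,None,d)
    for k,v in measure(W,p,(602,-11),.225).items():
        print(n,k,*v)
    cv2.imwrite(f"pics/{n}9.png",p)
    m=(np.hypot(W[...,0]-602,W[...,1]+11)<45)&(W[...,2]>78)&(W[...,2]<96); print(W[m].mean(0),W[m][:,2].std(),cv2.minEnclosingCircle(W[m][:,:2].astype(np.float32)))
E
```

```text
t: 19.75
eef_pos: [602.1, -10.7, 251.6]
ee_rot: [0.994, 0.112, -0.0, 0.0]
ft_force: [0.2, 0.3, -0.2]
finger_gap: 76.8
gripper_force: 0.0
t: 20.75
eef_pos: [404.8, -55.4, 402.4]
ee_rot: [0.994, 0.112, 0.001, 0.001]
ft_force: [0.3, -0.2, 1.6]
finger_gap: 76.7
gripper_force: 0.0
top far 116 ang 1.536 hinge 61.2 edge [63.5 75. ] yawerr -0.005
top near 56 ang 1.655 hinge 70.6 edge [66.5 76.9] yawerr 0.002
top left 76 ang 1.508 hinge 77.1 edge [80.8 75.6] yawerr -0.001
top right 81 ang 1.549 hinge 77.1 edge [78.4 75.2] yawerr -0.003
[600.41514012 -10.33730889  84.52494298] 1.9716578309224304 ((600.2589721679688, -10.537402153015137), 29.980384826660156)
scene far 337 ang 1.594 hinge 68.8 edge [67.2 74.4] yawerr -0.004
scene near 318 ang 1.57 hinge 61.5 edge [61.7 74.3] yawerr 0.003
scene left 47 ang 1.486 hinge 76.6 edge [81.6 75.9] yawerr 0.0
scene right 126 ang 1.544 hinge 76.8 edge [78.9 74.6] yawerr -0.003
[605.13115315  -9.09027542  84.50258321] 2.275202837141045 ((603.7559814453125, -8.928986549377441), 30.788576126098633)
```

View pics/scene9.png

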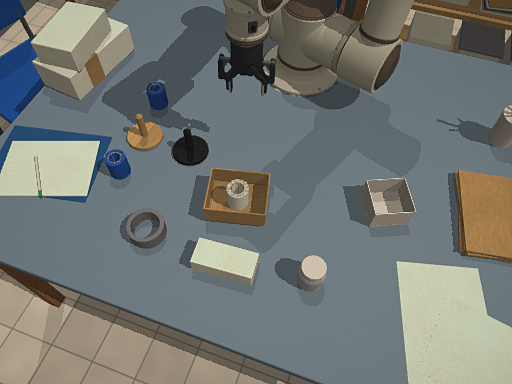

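The roll stands in the middle of the carton at (237,193), with all four walls upright, the bystanders unmoved and the robot clear. Handing in.

```bash
python3 -c "
from cell import bot; print(bot.job_done())"
```

```text
the job is handed in; nothing more can be done
None
```

I pushed the three walls upright and set the roll standing on its end in the middle of the carton. The final images show the bystanders unmoved, and I handed the job in at about 21 s; the hand-in returned no verdict.

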